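Fill the crown-height tube to its line

TASK

Build up the stack in the split metal tube until its top is level with the black line: add the wooden disc that lies flat on the table and the one of the two discs standing on edge that makes the height right. Lower each disc all the way down in the grip, lying flat, rather than dropping it in; leave the other disc in its stand and do not disturb the other things on the table.

Things in the scene. Friction and masses are not known exactly. Their poses are not given: they have to be found in the camera images.
- tube_floor (a point): centre of the inner floor of the split tube, 12 mm above the table, z up. The tube is an upright aluminium tube of 71 mm inner and 83 mm outer diameter on a dark steel flange (130 mm diameter, 12 mm thick) fixed to the table; its rim is 80 mm above this floor. Two opposite slots, 44 mm wide and open from the rim down to the floor, lie at +x and -x of this frame, so fingers that hold a disc by its rim, closing along this x, can go down in them.
- tube_line (a point): point on the tube's axis at the height of the thin black line drawn round the tube, inside and out: 72 mm above the inner floor, 8 mm below the rim. Same axes as the floor.
- disc_bottom_center (a point): plain pale wood disc, 66 mm diameter, 24 mm thick, about 57 g. This point is its centre, half-way through; z is the disc's axis (either face may be up, the two are alike). It already lies in the bottom of the tube and stays there.
- disc_mid_center (a point): plain pale wood disc, 66 mm diameter, 28 mm thick, about 67 g. This point is its centre, half-way through; z is the disc's axis (either face may be up, the two are alike). It lies flat on the table.
- disc_thin_center (a point): plain pale wood disc, 66 mm diameter, 20 mm thick, about 48 g. This point is its centre, half-way through; z is the disc's axis (either face may be up, the two are alike). It stands on edge in its stand, axis level. Bottom, flat and this disc together are 72 mm high.
- disc_thick_center (a point): plain pale wood disc, 66 mm diameter, 36 mm thick, about 86 g. This point is its centre, half-way through; z is the disc's axis (either face may be up, the two are alike). It stands on edge in its stand, axis level; with it the stack would be too high.
- stand_thin: dark wood stand fixed to the table that holds the 20 mm disc on edge: floor 10 mm above the table, two cheeks (10 mm thick, 100 mm long) and end blocks up to 32 mm above the table, slot 22 mm wide. So the disc's top stands 76 mm above the table and its upper 44 mm is free. The origin is the centre of the underside; x is across the slot (the disc's axis), y along it.
- stand_thick: dark wood stand fixed to the table that holds the 36 mm disc on edge: floor 10 mm above the table, two cheeks (10 mm thick, 100 mm long) and end blocks up to 32 mm above the table, slot 38 mm wide. So the disc's top stands 76 mm above the table and its upper 44 mm is free. The origin is the centre of the underside; x is across the slot (the disc's axis), y along it.
- mat: square cork mat, 130 x 130 x 3 mm, fixed on the table, origin at the centre of its underside, z up: a clear place to lay a disc down flat before taking it again by its rim.
- spool_a: bystander: thread spool, 52 mm diameter, 70 mm high, origin at the underside
- spool_b: bystander: thread spool, 52 mm diameter, 70 mm high, origin at the underside
- wax_tin: bystander: bare metal tin, 72 mm diameter, 50 mm high, origin at the underside
- felt_brush: bystander: small hand brush, about 200 mm long, lying along its x
- chalk_box: bystander: flat cardboard box 60 x 90 x 18 mm, origin at the underside
- ruler: bystander: flat wooden ruler 28 x 150 x 4 mm, long along its y, origin at the underside
Things that resemble listed ones, but are neither listed nor needed, are in the scene too. What is shaped like the part that bears disc_mid_center but green or orange is not meant.

How it is judged:
On the way:
1. the first added disc lies flat in the tube on the bottom disc (((z of disc_mid_center in the frame of tube_floor between 0.035 and 0.041 m and horizontal distance between disc_mid_center and tube_floor below 0.005 m and angle between the z axis of disc_mid_center and the z axis of tube_floor, either way round below 0.06 rad) or (z of disc_thin_center in the frame of tube_floor between 0.031 and 0.037 m and horizontal distance between disc_thin_center and tube_floor below 0.005 m and angle between the z axis of disc_thin_center and the z axis of tube_floor, either way round below 0.06 rad))), for 0.2 s.
At the end, for the whole second after the job is handed in: The 20 and 28 mm discs lie on the bottom disc in the tube, in either order, flat (0.06 rad), within 5 mm of its axis and each within 3 mm of its proper height, so the top is level with the line; the bottom disc is in place, the 36 mm disc still in its stand (moved under 15 mm), all at rest ((((z of disc_mid_center in the frame of tube_floor between 0.035 and 0.041 m and horizontal distance between disc_mid_center and tube_floor below 0.005 m and angle between the z axis of disc_mid_center and the z axis of tube_floor, either way round below 0.06 rad) and (z of disc_thin_center in the frame of tube_floor between 0.059 and 0.065 m and horizontal distance between disc_thin_center and tube_floor below 0.005 m and angle between the z axis of disc_thin_center and the z axis of tube_floor, either way round below 0.06 rad)) or ((z of disc_thin_center in the frame of tube_floor between 0.031 and 0.037 m and horizontal distance between disc_thin_center and tube_floor below 0.005 m and angle between the z axis of disc_thin_center and the z axis of tube_floor, either way round below 0.06 rad) and (z of disc_mid_center in the frame of tube_floor between 0.055 and 0.061 m and horizontal distance between disc_mid_center and tube_floor below 0.005 m and angle between the z axis of disc_mid_center and the z axis of tube_floor, either way round below 0.06 rad))) and z of disc_bottom_center in the frame of tube_floor between 0.009 and 0.015 m and horizontal distance between disc_bottom_center and tube_floor below 0.005 m and angle between the z axis of disc_bottom_center and the z axis of tube_floor, either way round below 0.06 rad and distance of disc_thick_center from where it was at the start of the episode below 0.015 m and linear speed of each of disc_thin, disc_mid, disc_bottom below 0.03 m/s); the robot touches nothing.
It fails at once if a disc falls into the tube (faster than 0.6 m/s inside the tube, a fall of about 2 cm) ((horizontal distance between disc_thin_center and tube_floor below 0.008 m and z of disc_thin_center in the frame of tube_floor below 0.085 m and linear speed of disc_thin above 0.6 m/s) or (horizontal distance between disc_mid_center and tube_floor below 0.008 m and z of disc_mid_center in the frame of tube_floor below 0.085 m and linear speed of disc_mid above 0.6 m/s)).
It fails at once if a bystander is moved more than 40 mm (distance of any of spool_a, spool_b, wax_tin, felt_brush, chalk_box, ruler from where it was at the start of the episode above 0.04 m).
It also fails if it takes over 72 s, if anything falls off the work surface, if the arm or the gripper's body presses on something with over 40 N, if the wrist force passes 120 N, or if a joint passes its speed limit or range.

ROBOT

A 6-joint arm with a two-finger parallel gripper is mounted at the origin on the work surface. World frame = base frame: x ahead of the robot, y to its left, z up, the work surface at z = 0. Lengths are in m, angles in rad, forces in N, time in s.
With the tool pointing down it reaches from about 0.2 to 0.875 m from the base axis. Payload 3.4 kg.
Tool frame: the origin (TCP) lies between the finger pads; the fingertips stand 25 mm ahead of it and the grasp point (between the pads) lies 6 mm ahead of it (r.nose_length is the z of the fingertips in the tool frame, in m); z points along the fingers, x is the direction in which the jaws open and shut, and the axes are right-handed (so a half turn about z gives the same grasp; the last joint's range is limited). The gripper opens to 94 mm and grips with 3 to 60 N. Pads are 16 mm wide; open, the fingers measure 119 mm over their backs; the gripper's body (75 mm by 177 mm) begins 78 mm behind the grasp point.
Start: joints at [-1.429, 0.276, 1.505, -0, 1.361, -0.121], TCP at [0.149, -0.555, 0.23] pointing down, gripper open.
Joint ranges: [-2.89, 2.89], [-0.75, 2.08], [0.22, 2.7], [-1.18, 4.32], [0.11, 2.71], [-2.7, 2.7]. Speed limits (rad/s): [2.57, 2.57, 3.14, 3.14, 3.14, 3.14].

INTERFACE

Orientations are given as a unit quaternion [w, x, y, z].
In Python, from plant import r, gripper_to, inverse_kinematics, vision, models, telemetry gives the robot as it stands. Calls block until the motion is done:
- r.move_to(position, orientation): joint-space move of the TCP to a pose.
- r.move_l(position, rot=None, vel=0.15, guard=None): straight line of the TCP; rot=None keeps the orientation; vel is the mean speed in m/s. With guard (N) it stops when the force on the tool has changed by that much, and returns True; else False.
- r.movej(angles): joint-space move.
- gripper_to(opening, f_grip=None): finger opening in m; f_grip is the grip in N (None keeps the last); returns when the fingers have stopped.
- r.hold(seconds).
- inverse_kinematics(position, orientation): joint angles nearest the present ones, or None.
- vision.snapshot(name): name is "side" or "top" or "wrist"; returns the picture (384x512x3 uint8, red, green, blue); there is no depth.
- vision.get_calibration(name): a dict with "fx", "fy", "cx", "cy" (pixels), "position" and "orientation" of the camera in the world. Camera axes: x right, y down, z forward; pixel columns grow to the right and rows downward; lengths in m; the calibration is good to about 2 mm. A picture is of the moment at which its call begins: read the wrist's pose just before it. get_calibration takes no time and is no camera call; for the wrist camera it gives the pose at the moment of the call.
A pose or a line that the arm cannot do raises r.PlanningError and nothing moves.
- r.sign_off(): hands the job in, once; it reports no verdict.
Trained networks look in the newest picture that a camera, given by its name, has taken for a name from the list of things; names that differ only in an ending like _2 or _b are one class to them, and where a whole thing is asked for, a point or a joint stands for the part that bears it (a point fixed in the world has none). Each returns a list of dicts, best first, with "score" (0 to 1); they miss things now and then, are a little off and sometimes report something else, mostly with a low value. They report only what shows in the picture. A call takes as long as a camera call. They do not tell look-alikes from the thing itself.
- models.boxes_of(thing, camera): "at" ([x, y, z] in m, in world coordinates, good to about 4 mm: the middle of the surface that is visible of it).
- models.regions_of(thing, camera): "pixels" (384x512 bool, what is visible of it).
- models.mark_of(thing, camera): "at" ([x, y, z] in m, in world coordinates, good to about 4 mm: a listed point, or the origin of a listed thing).
Readings, each from a call of its own:
- telemetry.current_t(): time.
- telemetry.current_joints(): joint angles.
- telemetry.current_dq(): joint speeds.
- telemetry.current_joint_efforts(): joint torques, N m.
- telemetry.current_ee_pos(): TCP position.
- telemetry.current_tool_rot(): TCP orientation.
- telemetry.current_wrist_force(): force on the tool from outside, world axes, zero at the start.
- telemetry.current_torque(): the same for the moment, N m.
- telemetry.current_opening(): finger opening in m.
Only numpy, scipy, OpenCV 4.12 (cv2) and the standard library are available. Lean on these libraries where they do the work, as an engineer would, in place of code of your own. Each camera call takes 0.05 s, during which the arm holds its last target.

## Working session

There is one attempt and no reset: what is moved stays moved. The work goes in short steps, each a Python script; the robot and the scene stay as the last script left them, time stands still between calls to the robot, and variables do not carry over. Pictures are saved under pics/ and viewed, and the job is handed in when it is done.

```bash
ls; mkdir -p pics; python3 - <<'E'
from plant import r, gripper_to, inverse_kinematics, vision, models, telemetry
import cv2
print(telemetry.current_t())
for n in ("side","top","wrist"):
    im=vision.snapshot(n); cv2.imwrite(f"pics/{n}0.png",cv2.resize(im[:,:,::-1],(800,600),interpolation=cv2.INTER_CUBIC))
    print(n,vision.get_calibration(n))
    for t in ("tube_floor","tube_line","disc_mid_center","disc_thin_center","disc_thick_center","disc_bottom_center","stand_thin","stand_thick","mat"):
        print(t,[(x['at'].__class__ and [round(float(v),3) for v in x['at']],round(float(x['score']),2)) for x in models.mark_of(t,n)])
print(telemetry.current_t())
E
```

```text
pics
0.0
side {'fx': 473.7411654001202, 'fy': 473.7411654001202, 'cx': 260.1844334661321, 'cy': 191.86297978089252, 'position': array([0.20318104, 1.03559979, 0.93410226]), 'orientation': array([ 0.05716585, -0.14152384,  0.88804539, -0.43368014])}
tube_floor [([0.608, 0.147, 0.015], 0.97), ([0.741, 0.305, -0.004], 0.68)]
tube_line [([0.603, 0.157, 0.085], 0.6)]
disc_mid_center [([0.366, 0.167, 0.014], 0.93), ([0.26, 0.234, 0.015], 0.91), ([0.446, 0.234, 0.012], 0.71), ([0.466, 0.133, 0.015], 0.7)]
disc_thin_center [([0.591, -0.303, 0.046], 0.76)]
disc_thick_center [([0.455, -0.279, 0.043], 0.47)]
disc_bottom_center [([0.73, -0.024, 0.001], 0.74)]
stand_thin [([0.59, -0.305, 0.001], 0.7)]
stand_thick [([0.46, -0.281, -0.003], 0.75)]
mat []
top {'fx': 367.33250560140016, 'fy': 367.33250560140016, 'cx': 257.04211508054436, 'cy': 189.45217212417168, 'position': array([0.35878998, 0.0441268 , 0.94467841]), 'orientation': array([ 0.06333532, -0.7028684 ,  0.70548428, -0.0652425 ])}
tube_floor [([0.61, 0.154, 0.011], 0.82)]
tube_line [([0.605, 0.152, 0.084], 0.67)]
disc_mid_center [([0.466
[... 172 characters left out ...]
hick_center [([0.46, -0.28, 0.043], 0.84), ([0.418, -0.134, -0.0], 0.6), ([0.61, 0.155, 0.013], 0.23)]
disc_bottom_center [([0.605, 0.153, 0.025], 0.66)]
stand_thin [([0.589, -0.304, -0.0], 0.91), ([0.59, -0.303, 0.041], 0.2)]
stand_thick [([0.454, -0.28, 0.003], 0.62)]
mat [([0.582, -0.058, -0.005], 0.64)]
wrist {'fx': 266.0509120921454, 'fy': 266.0509120921454, 'cx': 254.64481140685922, 'cy': 188.712722403209, 'position': array([ 0.21344917, -0.53845503,  0.38571367]), 'orientation': array([ 0.09182951,  0.78847262, -0.60413034, -0.07003431])}
tube_floor []
tube_line []
disc_mid_center []
disc_thin_center []
disc_thick_center []
disc_bottom_center []
stand_thin []
stand_thick []
mat []
1.5
```

View pics/top0.png

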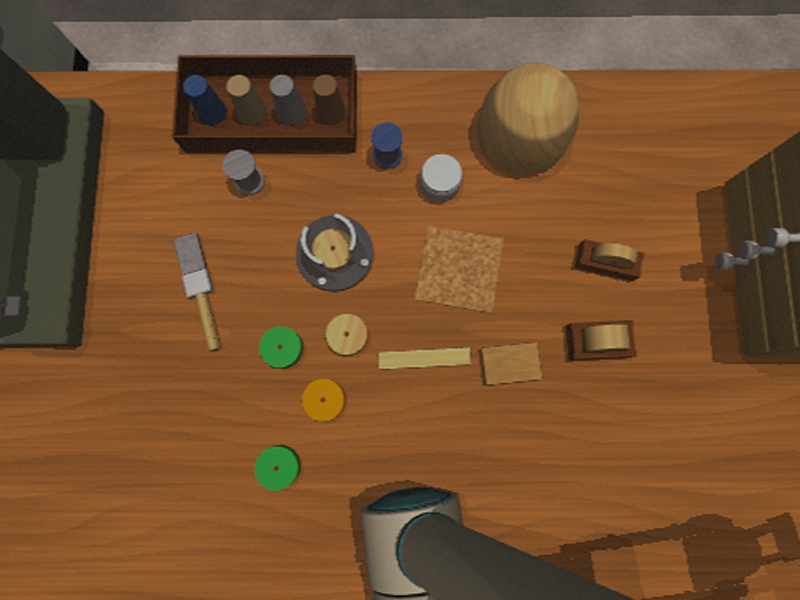

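View pics/side0.png

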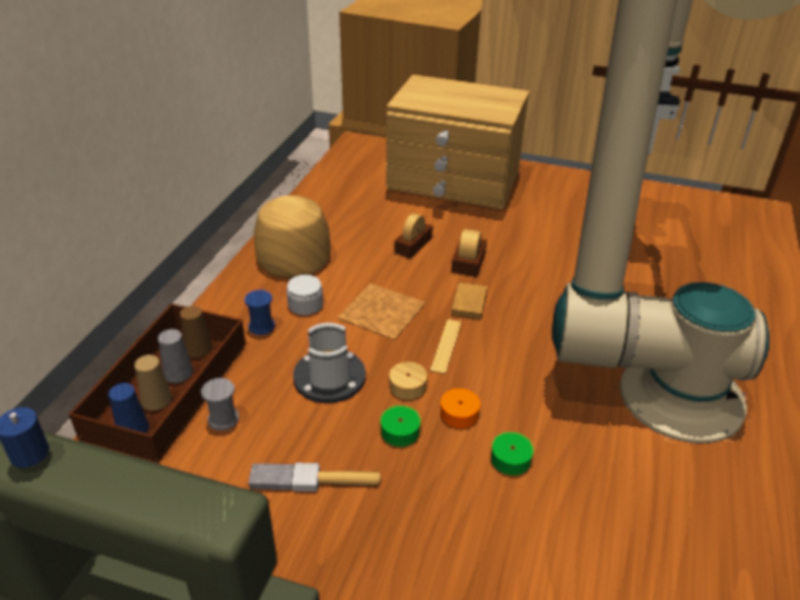

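The top view shows four discs lying flat: green at (280,347) and (277,468), orange at (323,400), and pale wood at (346,334). Only the pale one fits disc_mid. The stands are at (610,258), holding the narrower disc, and (601,340), holding the wider one. I'll confirm with enlarged crops and take wrist close-ups for the angles.

```bash
cat > h.py <<'E'
from plant import r, gripper_to, inverse_kinematics, vision, models, telemetry
import numpy as np, cv2
from scipy.spatial.transform import Rotation as R
def q(Rm): 
    x=Rm.as_quat(); return np.array([x[3],x[0],x[1],x[2]])
def down(yaw, tilt=0.):
    # tool x at world angle yaw, z down ; then tilt about tool x
    c,s=np.cos(yaw),np.sin(yaw)
    m=np.array([[c,s,0],[s,-c,0],[0,0,-1.]])   # columns x=(c,s,0), y=(s,-c,0)
    return R.from_matrix(m)*R.from_euler('x',tilt)
def rot(wxyz): w=np.asarray(wxyz); return R.from_quat([w[1],w[2],w[3],w[0]])
def proj(P,c):
    p=rot(c['orientation']).inv().apply(np.atleast_2d(P)-c['position'])
    return np.c_[c['fx']*p[:,0]/p[:,2]+c['cx'],c['fy']*p[:,1]/p[:,2]+c['cy']]
def unproj(uv,z,c):
    uv=np.atleast_2d(uv).astype(float)
    d=rot(c['orientation']).apply(np.c_[(uv[:,0]-c['cx'])/c['fx'],(uv[:,1]-c['cy'])/c['fy'],np.ones(len(uv))])
    return c['position']+d*((z-c['position'][2])/d[:,2])[:,None]
E
python3 - <<'E'
from h import *
im=vision.snapshot('top')
a=cv2.resize(im[120:250,165:295,::-1],(590,590),interpolation=cv2.INTER_CUBIC)  # scale 4.54
b=cv2.resize(im[140:240,355:430,::-1],None,fx=5.9,fy=5.9,interpolation=cv2.INTER_CUBIC)[:590]
cv2.imwrite('pics/cropA.png',a); cv2.imwrite('pics/cropB.png',b)
c=vision.get_calibration('wrist'); T=rot(telemetry.current_tool_rot()); 
print('cam in tool',T.inv().apply(c['position']-telemetry.current_ee_pos()),(T.inv()*rot(c['orientation'])).as_matrix().round(2))
for p,y in(([.55,.15,.33],0),([.5,.1,.3],1.57),([.5,-.29,.3],1.57),([.5,-.29,.3],-1.57)):
  print(inverse_kinematics(p,q(down(y))))
E
```

```text
cam in tool [ 0.00040855 -0.06625963 -0.15523052] [[ 1.    0.    0.  ]
 [-0.    0.97  0.23]
 [-0.   -0.23  0.97]]
[ 1.44213695e-01  2.30628202e-01  1.32615284e+00 -4.44089210e-16
  1.58481161e+00  1.44213695e-01]
[ 6.08672093e-02  1.44071656e-01  1.50861015e+00 -4.44089210e-16
  1.48891085e+00 -1.50913279e+00]
[-6.45940488e-01  2.50827083e-01  1.37018323e+00 -4.44089210e-16
  1.52058234e+00 -2.21594049e+00]
[-6.45940488e-01  2.50827083e-01  1.37018323e+00 -4.44089210e-16
  1.52058234e+00  9.24059512e-01]
```

View pics/cropA.png

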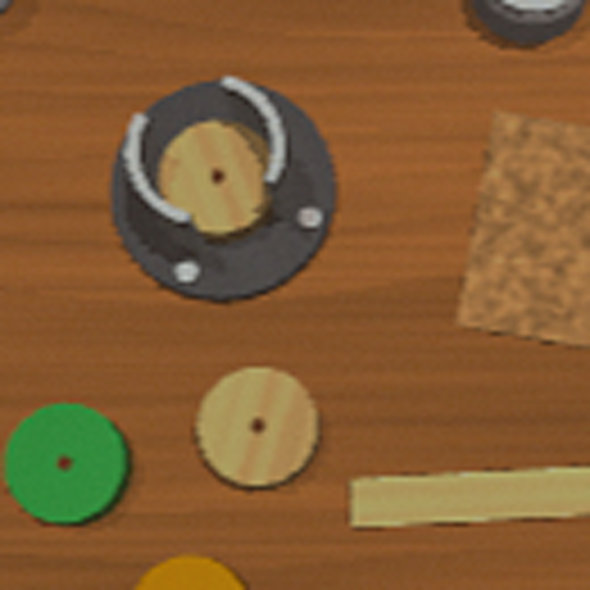

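View pics/cropB.png

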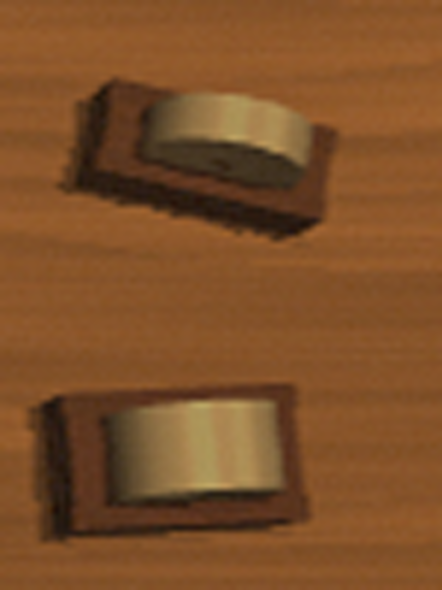

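Crop A shows the pale wood disc with a centre hole at crop (258,426), matching disc_mid; the others are green or orange. The tube's slots open at crop (184,99) and (229,199). Crop B shows the narrow disc (20 mm) in the upper stand at (230,140) and the wide one (36 mm) in the lower stand at (195,450). Next are the wrist close-ups.

```bash
python3 - <<'E'
from h import *
c=vision.get_calibration('top'); s=590/130
up=lambda u,v,z: unproj([[165+u/s-.5*0,120+v/s]],z,c)[0]
e=[up(*p,.092) for p in((228,80),(140,118),(187,217),(272,180))]
d=(e[0]+e[1]-e[2]-e[3])/2; print('slot',np.degrees(np.arctan2(d[1],d[0])),'center',np.mean(e,0))
print('mid',up(258,426,.028))
s=5.9; ub=lambda u,v,z: unproj([[355+u/s,140+v/s]],z,c)[0]
a,b=ub(118,82,.032),ub(335,132,.032); print('thin stand dir',np.degrees(np.arctan2(*(a-b)[1::-1])),np.linalg.norm(a-b))
gripper_to(0.094)
r.move_to([.53,.14,.36],q(down(0.)))
im=vision.snapshot('wrist'); print(vision.get_calibration('wrist')); cv2.imwrite('pics/w1.png',cv2.resize(im[:,:,::-1],(800,600),interpolation=cv2.INTER_CUBIC))
for t in("tube_floor","tube_line","disc_mid_center","disc_bottom_center"): print(t,[(np.round(x['at'],4),round(x['score'],2)) for x in models.mark_of(t,'wrist')])
r.move_to([.57,-.28,.28],q(down(-1.57)))
im=vision.snapshot('wrist'); cv2.imwrite('pics/w2.png',cv2.resize(im[:,:,::-1],(800,600),interpolation=cv2.INTER_CUBIC))
print(vision.get_calibration('wrist'))
for t in("stand_thin","disc_thin_center","stand_thick","disc_thick_center"): print(t,[(np.round(x['at'],4),round(x['score'],2)) for x in models.mark_of(t,'wrist')])
print(telemetry.current_t())
E
```

```text
slot 24.679828116652505 center [0.60599611 0.15291835 0.092     ]
mid [0.46566917 0.12975933 0.028     ]
thin stand dir 76.22316716502316 0.09572455394343589
{'fx': 266.0509120921454, 'fy': 266.0509120921454, 'cx': 254.64481140685922, 'cy': 188.712722403209, 'position': array([0.53079227, 0.20487547, 0.51499562]), 'orientation': array([ 1.15554946e-01,  9.93300907e-01, -3.42863932e-04, -4.94843995e-04])}
tube_floor [(array([0.6064, 0.1535, 0.0153]), 0.81)]
tube_line [(array([0.6046, 0.1564, 0.0836]), 0.75)]
disc_mid_center [(array([0.4502, 0.2349, 0.0134]), 0.92), (array([0.2561, 0.2337, 0.0143]), 0.8), (array([0.3674, 0.1648, 0.0144]), 0.73), (array([0.4685, 0.1287, 0.0191]), 0.71)]
disc_bottom_center [(array([0.6035, 0.1524, 0.0219]), 0.73), (array([0.6067, 0.1539, 0.0849]), 0.7)]
{'fx': 266.0509120921454, 'fy': 266.0509120921454, 'cx': 254.64481140685922, 'cy': 188.712722403209, 'position': array([ 0.63668672, -0.27890212,  0.43578668]), 'orientation': array([ 0.08160833,  0.70351062, -0.7013186 , -0.08102536])}
stand_thin [(array([ 5.906e-01, -2.991e-01,  5.000e-04]), 0.64)]
disc_thin_center [(array([ 0.5866, -0.3022,  0.0464]), 0.73)]
stand_thick [(array([ 0.4543, -0.2772, -0.    ]), 0.63), (array([ 0.4179, -0.1322,  0.0015]), 0.33)]
disc_thick_center [(array([ 0.4532, -0.2783,  0.0406]), 0.67)]
6.675
```

View pics/w1.png

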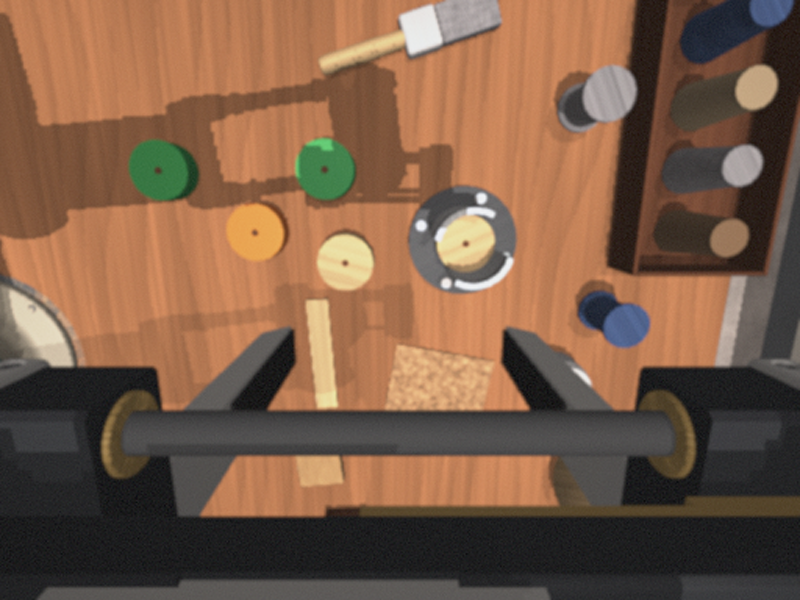

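View pics/w2.png

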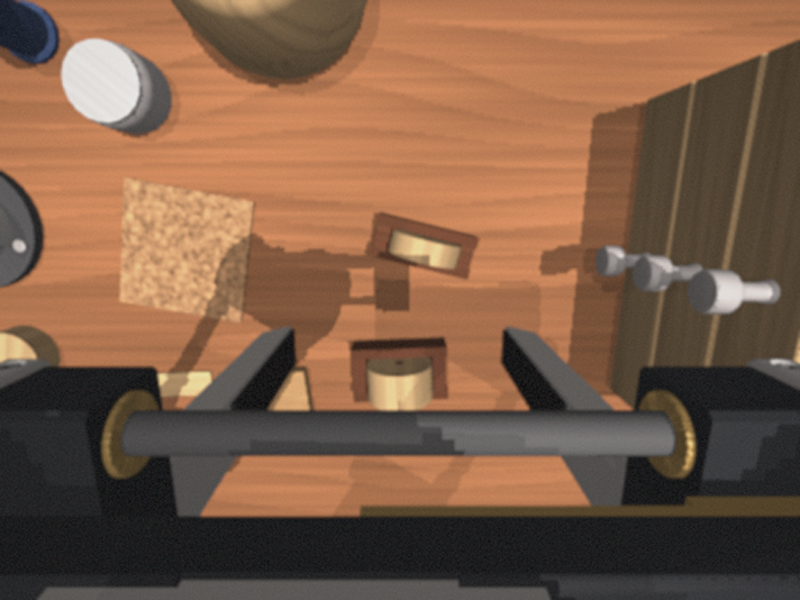

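Wrist view w1 shows the mid disc's hole at (345,263), the bottom disc's hole at (466,243), and the flange centred near (462,239). w2 shows stand_thin with corners (378,213), (477,236), (467,277) and (372,247). I'll compute positions from these and fit ellipses to check them.

```bash
python3 - <<'E'
from h import *
k=800/512
def cal(p,o): return dict(fx=266.0509,fy=266.0509,cx=254.6448,cy=188.7127,position=np.array(p),orientation=np.array(o))
c1=cal([0.53079227,0.20487547,0.51499562],[1.15554946e-01,9.93300907e-01,-3.42863932e-04,-4.94843995e-04])
c2=cal([0.63668672,-0.27890212,0.43578668],[0.08160833,0.70351062,-0.7013186,-0.08102536])
px=lambda *p:np.array(p)/k
print('mid hole',unproj(px(345,263),.028,c1)); print('bottom hole',unproj(px(466,243),.036,c1)); print('flange',unproj(px(462,239),.012,c1))
st=unproj(px((378,213),(477,236),(467,277),(372,247)),.032,c2); print('stand',st.round(4),st.mean(0),)
d=st[0]-st[1]; print(np.degrees(np.arctan2(d[1],d[0])),np.linalg.norm(d)); d=st[3]-st[2]; print(np.degrees(np.arctan2(d[1],d[0])),np.linalg.norm(d))
# disc top face strip
print('disc top mid',unproj(px(427,247),.07,c2))
m=unproj(px((124,178),(254,201),(240,321),(119,300)),.003,c2);print('mat',m.round(3),m.mean(0))
# segment checks with colors in top view
c=vision.get_calibration('top'); 
im=vision.snapshot('top'); hsv=cv2.cvtColor(im,cv2.COLOR_RGB2HSV)
for t in('disc_mid_center',):
  for x in models.regions_of(t,'top'):
    P=x['pixels']; v,u=np.nonzero(P); print(x['score'],u.mean(),v.mean(),unproj([[u.mean()+.0,v.mean()]],.026,c),im[P].mean(0))
pts=proj([[.606,.153,.012]],c); print(pts)
E
python3 - <<'E'
import cv2; a=cv2.imread('pics/w2.png'); cv2.imwrite('pics/w2c.png',cv2.resize(a[180:310,340:510],None,fx=4.5,fy=4.5,interpolation=cv2.INTER_CUBIC))
a=cv2.imread('pics/w1.png'); cv2.imwrite('pics/w1c.png',cv2.resize(a[170:310,290:530],None,fx=3.3,fy=3.3,interpolation=cv2.INTER_CUBIC))
E
```

```text
mid hole [[0.4677631  0.12875831 0.028     ]]
bottom hole [[0.60864356 0.15312579 0.036     ]]
flange [[0.60754862 0.15534636 0.012     ]]
stand [[ 0.6221 -0.2602  0.032 ]
 [ 0.6006 -0.3556  0.032 ]
 [ 0.5603 -0.3476  0.032 ]
 [ 0.5896 -0.2541  0.032 ]] [ 0.59311948 -0.30437179  0.032     ]
77.30066753365271 0.09782746705806782
72.5764283472173 0.0980108192476861
disc top mid [[ 0.59419077 -0.3048319   0.07      ]]
mat [[ 0.655 -0.004  0.003]
 [ 0.633 -0.133  0.003]
 [ 0.505 -0.108  0.003]
 [ 0.529  0.02   0.003]] [ 0.58031157 -0.05650246  0.003     ]
0.95 222.20962199312714 213.98969072164948 [[0.46558294 0.12903254 0.026     ]] [172.00343643 143.66838488  86.64948454]
0.85 207.40550458715597 255.70825688073396 [[0.36260516 0.16408456 0.026     ]] [178.34311927 120.93394495  10.28256881]
0.78 179.46708463949844 221.84326018808778 [[0.44624243 0.23565138 0.026     ]] [ 57.0830721  135.57523511  58.97805643]
0.7 177.56309148264984 299.25552050473186 [[0.25963139 0.2338366  0.026     ]] [ 41.97949527 112.25709779  49.31072555]
[[214.24868945 161.24396543]]
```

View pics/w2c.png

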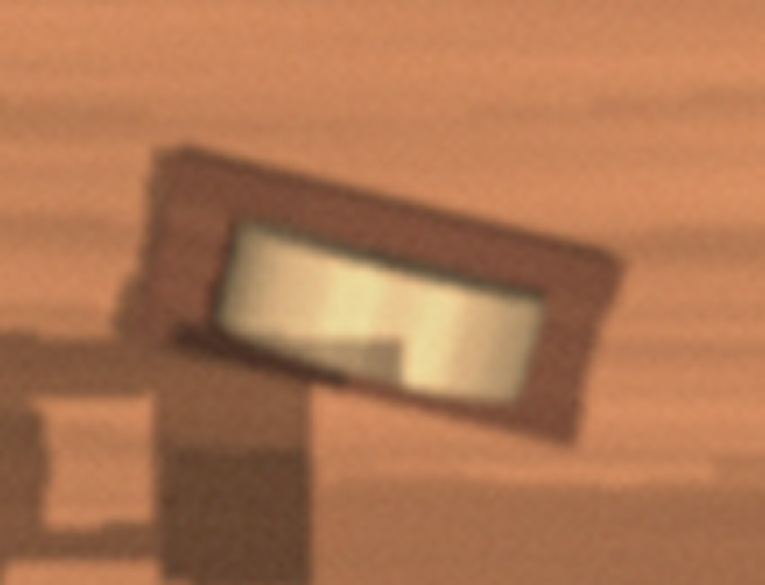

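View pics/w1c.png

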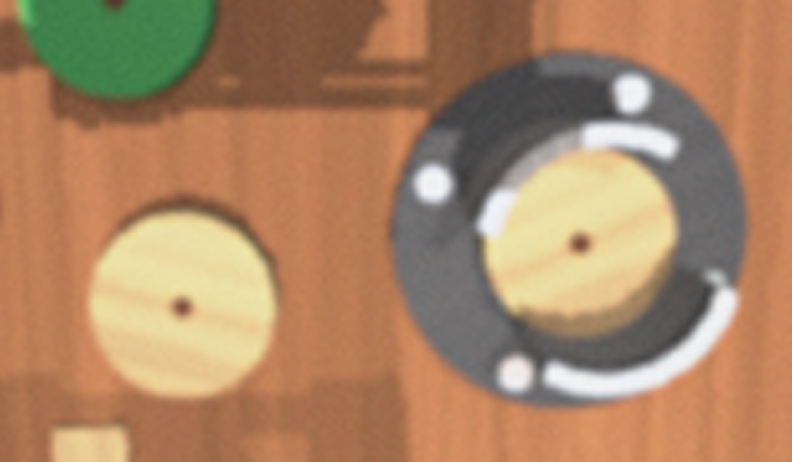

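```bash
python3 - <<'E'
from h import *
for i,y in enumerate((1.2,1.2-np.pi)):
    r.move_to([.55,.145,.33],q(down(y)))
    c=vision.get_calibration('wrist'); im=vision.snapshot('wrist')
    np.savez(f'v{i}.npz',im=im,**c); cv2.imwrite(f'pics/v{i}.png',cv2.resize(im[:,:,::-1],(800,600),interpolation=cv2.INTER_CUBIC))
    for x in models.regions_of('disc_mid_center','wrist'):
        P=x['pixels']; v,u=np.nonzero(P); print(x['score'],unproj([[u.mean(),v.mean()]],.028,c).round(4),im[P].mean(0).round())
print(telemetry.current_t())
E
```

```text
0.78 [[0.3647 0.166  0.028 ]] [215. 152.  79.]
0.7 [[0.4667 0.1293 0.028 ]] [221. 194. 141.]
0.67 [[0.4468 0.2351 0.028 ]] [ 90. 171. 101.]
0.49 [[ 0.4211 -0.1244  0.028 ]] [194. 149. 104.]
0.86 [[0.471  0.1293 0.028 ]] [199. 168. 122.]
0.85 [[0.2751 0.2299 0.028 ]] [49. 93. 53.]
0.81 [[0.4515 0.2331 0.028 ]] [ 72. 140.  78.]
0.75 [[0.3825 0.16   0.028 ]] [189. 120.  61.]
11.425
```

View pics/v0.png

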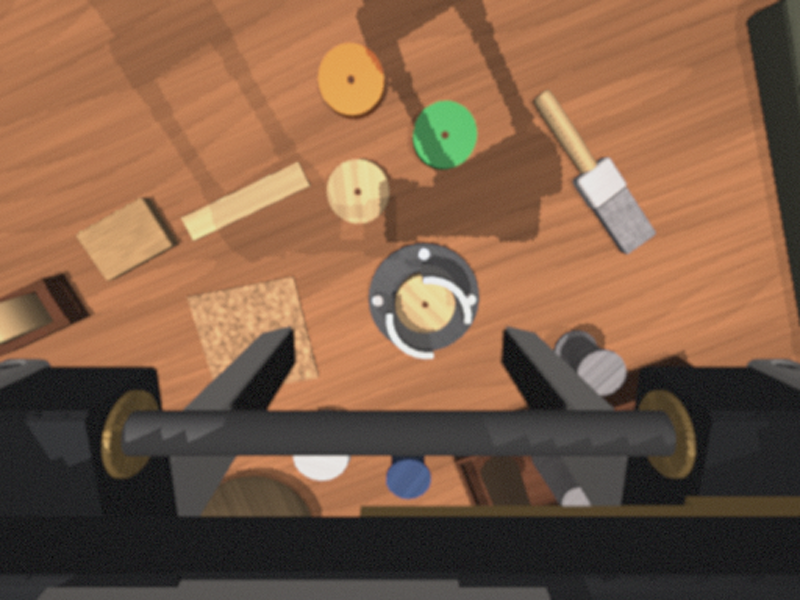

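View pics/v1.png

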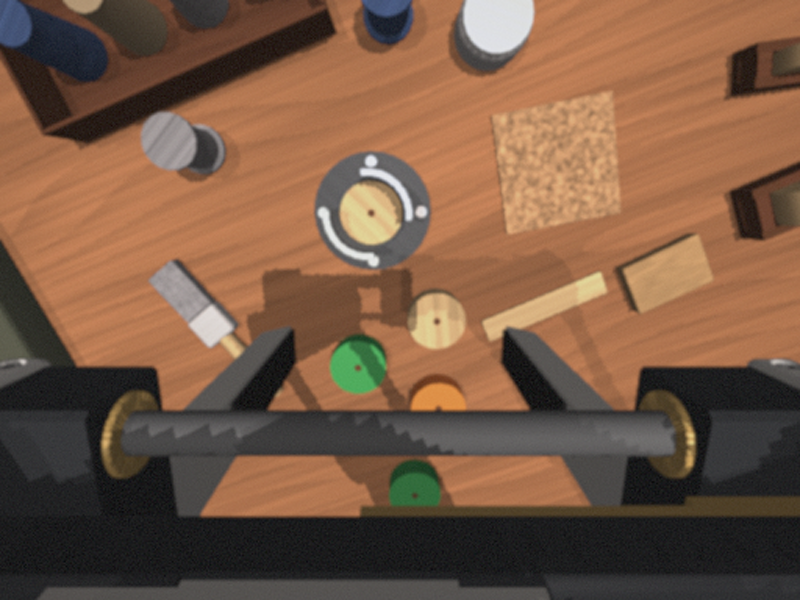

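```bash
cat > fit.py <<'E'
from h import *
from scipy.optimize import least_squares
th=np.linspace(0,2*np.pi,120,endpoint=False)
def circ(x,y,z,rad): return np.c_[x+rad*np.cos(th),y+rad*np.sin(th),np.full(120,z)]
def load(n): d=np.load(n); return d['im'],{k:(d[k] if d[k].ndim else float(d[k])) for k in d.files if k!='im'}
def hullc(pts):
    h=cv2.convexHull(pts.astype(np.float32)); m=cv2.moments(h); return np.array([m['m10']/m['m00'],m['m01']/m['m00']]),m['m00']
def fit_tube(im,c,g=(.607,.154)):
    hsv=cv2.cvtColor(im,cv2.COLOR_RGB2HSV); m=((hsv[...,1]<60)).astype(np.uint8)
    roi=np.zeros_like(m); p=proj(circ(*g,.012,.080),c).astype(np.int32); cv2.fillPoly(roi,[p],1); m&=roi
    m=cv2.morphologyEx(m,cv2.MORPH_OPEN,np.ones((3,3),np.uint8))
    v,u=np.nonzero(m); o,A=hullc(np.c_[u,v])
    f=lambda x: hullc(np.r_[proj(circ(*x,.012,.065),c),proj(circ(*x,.092,.0415),c)])[0]-o
    s=least_squares(f,g); return s.x, A, hullc(np.r_[proj(circ(*s.x,.012,.065),c),proj(circ(*s.x,.092,.0415),c)])[1]
E
python3 - <<'E'
from fit import *
hb=[(425,304),(371,212)];hm=[(358,192),(437,321)]
for i in(0,1):
    im,c=load(f'v{i}.npz'); print(fit_tube(im,c), 'bottom',unproj(np.array(hb[i])/1.5625,.036,c).round(4),'mid',unproj(np.array(hm[i])/1.5625,.028,c).round(4))
    o=im[:,:,::-1].copy(); o=cv2.resize(o,None,fx=3,fy=3,interpolation=cv2.INTER_CUBIC); x=fit_tube(im,c)[0]
    for P in(circ(*x,.012,.065),circ(*x,.092,.0415),circ(*x,.092,.0355)): cv2.polylines(o,[np.int32(proj(P,c)*3+1)],True,(0,255,255),1)
    u,v=np.int32(proj([[*x,.05]],c)[0]*3); cv2.imwrite(f'pics/fit{i}.png',cv2.resize(o[v-130:v+130,u-130:u+130],(520,520)))
E
```

```text
(array([0.60646419, 0.15294282]), 3843.5, 4019.615663619712) bottom [[0.608  0.1539 0.036 ]] mid [[0.4685 0.1301 0.028 ]]
(array([0.6071982 , 0.15337746]), 4227.0, 4446.583349893568) bottom [[0.6077 0.1527 0.036 ]] mid [[0.4665 0.1287 0.028 ]]
```

```bash
cd pics; python3 -c "
import cv2,numpy as np
cv2.imwrite('fit01.png',cv2.resize(np.hstack([cv2.imread('fit0.png'),cv2.imread('fit1.png')]),(800,400)))"
```

```text
(no output)
```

View pics/fit01.png

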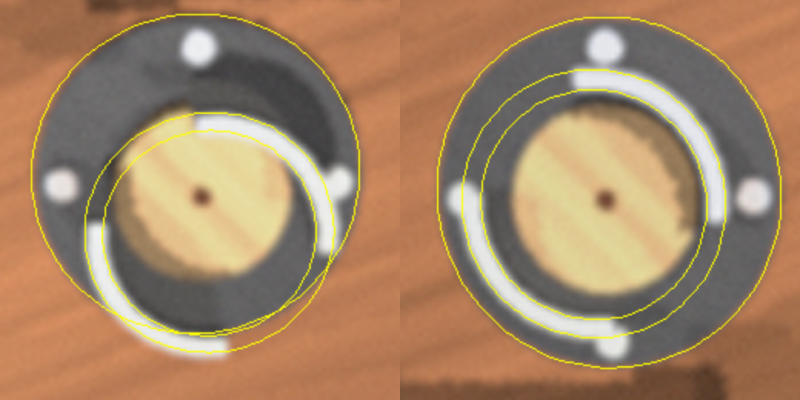

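Tube axis is about (0.607, 0.1532), slot yaw about 24.5°, mid disc about (0.4672, 0.1293). Grasping the mid disc now.

```bash
python3 - <<'E'
from fit import *
m=[.4672,.1293]
r.move_to([*m,.12],q(down(0)))
r.move_l([*m,.029],vel=.12,guard=10)
gripper_to(0.05,20); print('open',telemetry.current_opening(),telemetry.current_ee_pos())
r.move_l([*m,.19],vel=.15)
r.move_to([.607,.1532,.19],q(down(np.radians(24.5))))
c=vision.get_calibration('wrist'); im=vision.snapshot('wrist'); np.savez('v2.npz',im=im,**c)
cv2.imwrite('pics/v2.png',cv2.resize(im[60:300,130:390,::-1],(780,720))[:600]); print(telemetry.current_opening(),telemetry.current_wrist_force(),telemetry.current_t())
im=vision.snapshot('side'); cv2.imwrite('pics/s2.png',cv2.resize(im[130:280,140:340,::-1],(800,600),interpolation=cv2.INTER_CUBIC))
E
```

```text
open 0.06561126707706591 [0.4673757  0.1293393  0.02932614]
0.06586342248127176 [-0.30194043 -1.24092986 -0.42307652] 16.4833
```

View pics/v2.png

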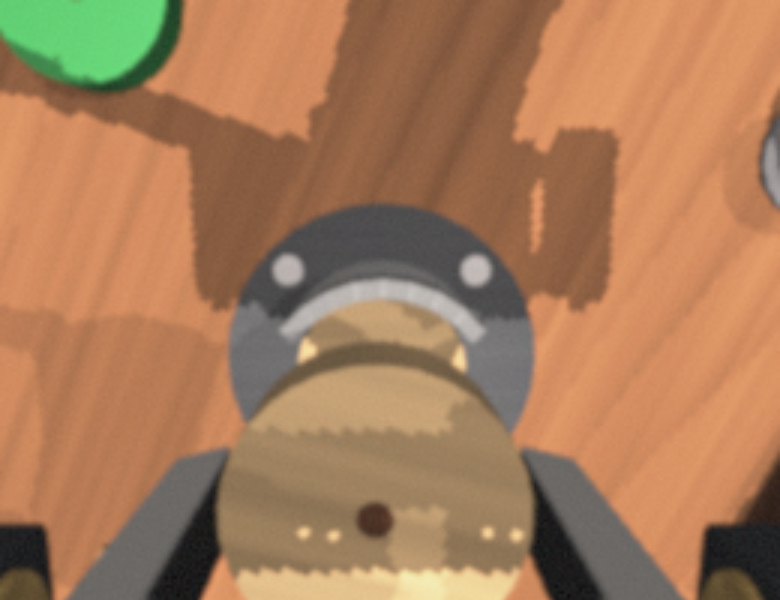

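View pics/s2.png

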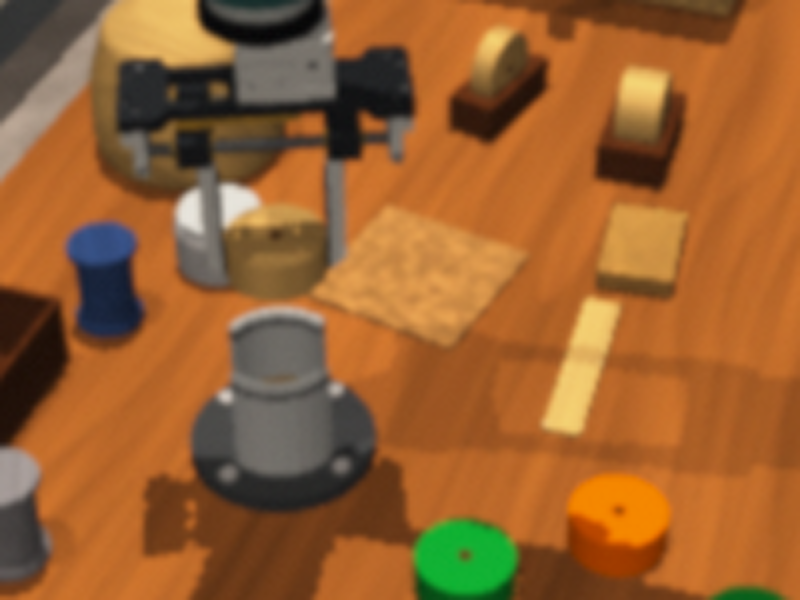

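The disc is held level, with its hole at crop (374,520). The tube's rim arc ends are symmetric about x=383, so there may be a small sideways offset. I'll quantify it before lowering.

```bash
python3 - <<'E'
from fit import *
im,c=load('v2.npz'); p=telemetry.current_ee_pos(); T=rot(telemetry.current_tool_rot()); print(p,T.as_matrix().round(4))
print('expected hole px',proj(p+T.apply([0,0,.001]),c),'seen',374/3+130,520/3+60)
print('tool-x dir',T.apply([1,0,0]))
L=unproj(np.array([[230/3+130,355/3+60],[533/3+130,355/3+60]]),.012,c); mid=L.mean(0); print('flange',L, T.inv().apply(mid-p))
A=unproj(np.array([[282/3+130,330/3+60],[484/3+130,330/3+60]]),.092,c); print('rim ends in tool',T.inv().apply(A-p))
print('calcam in tool',T.inv().apply(c['position']-p))
for x in((.607,.1532),(.6095,.1545)): 
    o=cv2.resize(im[:,:,::-1],None,fx=3,fy=3,interpolation=cv2.INTER_CUBIC)
    for P in(circ(*x,.012,.065),circ(*x,.092,.0415),circ(*x,.092,.0355)): cv2.polylines(o,[np.int32(proj(P,c)*3+1)],True,(0,255,255),1)
    cv2.imwrite('pics/ov%d.png'%(x[0]*1e4),o[240:600,500:1000])
E
cd pics; python3 -c "
import cv2,numpy as np
cv2.imwrite('ov.png',cv2.resize(np.vstack([cv2.imread('ov6070.png'),cv2.imread('ov6095.png')]),(416,600)))"
```

```text
[0.60505657 0.15300744 0.18951802] [[ 9.102e-01  4.142e-01 -2.600e-03]
 [ 4.142e-01 -9.102e-01 -4.000e-04]
 [-2.600e-03 -8.000e-04 -1.000e+00]]
expected hole px [[253.47484766 233.51580344]] seen 254.66666666666669 233.33333333333334
tool-x dir [ 0.91020474  0.41415066 -0.00256346]
flange [[0.5490884  0.12849696 0.012     ]
 [0.66566943 0.18168141 0.012     ]] [ 0.00343103 -0.00079901  0.17751046]
rim ends in tool [[-0.02881849 -0.02438903  0.09761066]
 [ 0.03553537 -0.02444232  0.09744573]]
calcam in tool [ 0.00111168 -0.06510662 -0.1541283 ]
```

View pics/ov.png

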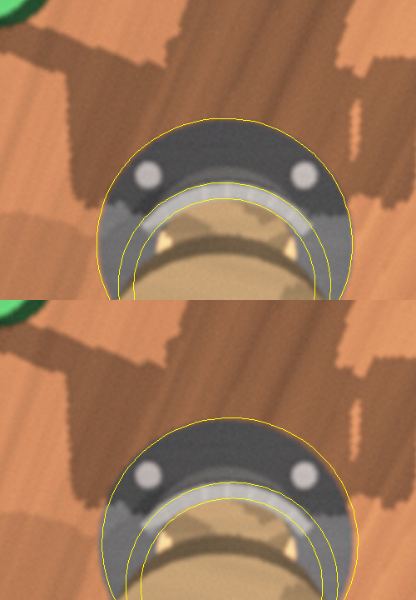

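The arm had not settled: the TCP reads 2 mm short of its target. I'll let it settle and measure again.

```bash
python3 - <<'E'
from fit import *
r.move_l([.6073,.1533,.15],rot=q(down(np.radians(24.5))),vel=.1); r.hold(.4)
p=telemetry.current_ee_pos(); T=rot(telemetry.current_tool_rot()); c=vision.get_calibration('wrist'); im=vision.snapshot('wrist'); np.savez('v3.npz',im=im,**c)
print(p,'cam in tool',T.inv().apply(c['position']-p),telemetry.current_wrist_force())
print('expected hole px',(proj(p+T.apply([0,0,.001]),c)-[130,60])*3)
o=cv2.resize(im[60:300,130:390,::-1],None,fx=3,fy=3,interpolation=cv2.INTER_CUBIC)
x=(.607,.1533)
for P in(circ(*x,.012,.065),circ(*x,.092,.0415),circ(*x,.092,.0355)): cv2.polylines(o,[np.int32((proj(P,c)-[130,60])*3+1)],True,(0,255,255),1)
cv2.imwrite('pics/v3.png',o[:600])
E
```

```text
[0.60747171 0.15334099 0.1503414 ] cam in tool [ 0.00030176 -0.06540737 -0.15522052] [-0.74024236 -0.12656927 -0.5972946 ]
expected hole px [[372.94639849 519.44008472]]
```

View pics/v3.png

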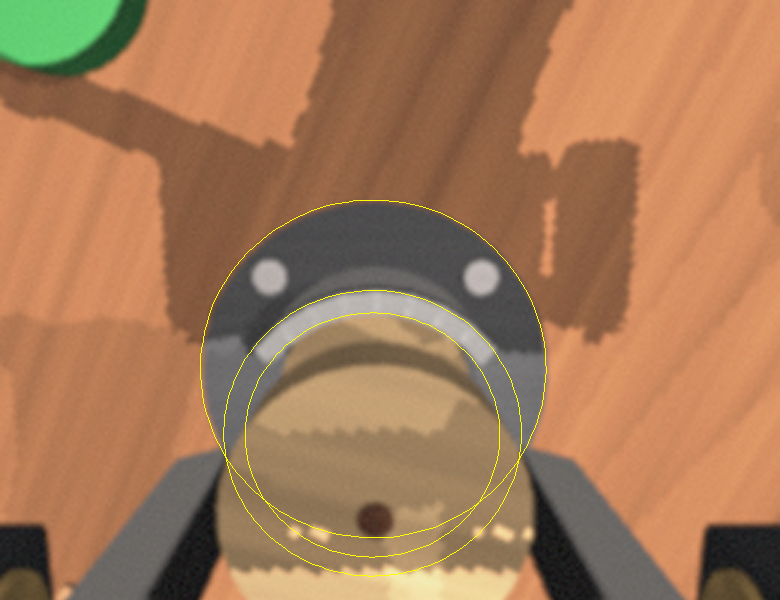

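The overlay fits well, the disc's hole is where expected, and the slot is symmetric about the fingers. Lowering under guard.

```bash
python3 - <<'E'
from fit import *
g=r.move_l([.607,.1533,.098],vel=.06,guard=8); print(g,telemetry.current_ee_pos(),telemetry.current_wrist_force())
if not g:
    g=r.move_l([.607,.1533,.0635],vel=.04,guard=6); r.hold(.2); print(g,telemetry.current_ee_pos(),telemetry.current_wrist_force(),telemetry.current_opening())
print(telemetry.current_t())
E
```

```text
False [0.60738411 0.15335177 0.09837693] [ 0.75769096  0.93194267 -0.82865916]
True [0.60641937 0.15322982 0.06509899] [-0.02141111  0.78336425  5.31168856] 0.06576347162926792
19.5167
```

Contact came at z=0.0651, against 0.065 expected for fully seated. Releasing.

```bash
python3 - <<'E'
from fit import *
gripper_to(.08); p=telemetry.current_ee_pos()
r.move_l([.607,.1533,.20],vel=.15); r.move_to([.59,.145,.27],q(down(np.radians(24.5)))); r.hold(.1)
c=vision.get_calibration('wrist'); im=vision.snapshot('wrist')
o=cv2.resize(im[60:300,130:390,::-1],None,fx=3,fy=3,interpolation=cv2.INTER_CUBIC)
x=(.607,.1533)
for P in(circ(*x,.064,.033),circ(*x,.092,.0355)): cv2.polylines(o,[np.int32((proj(P,c)-[130,60])*3+1)],True,(0,255,255),1)
cv2.imwrite('pics/v4.png',o[:600]); print(telemetry.current_t())
E
```

```text
21.5667
```

View pics/v4.png

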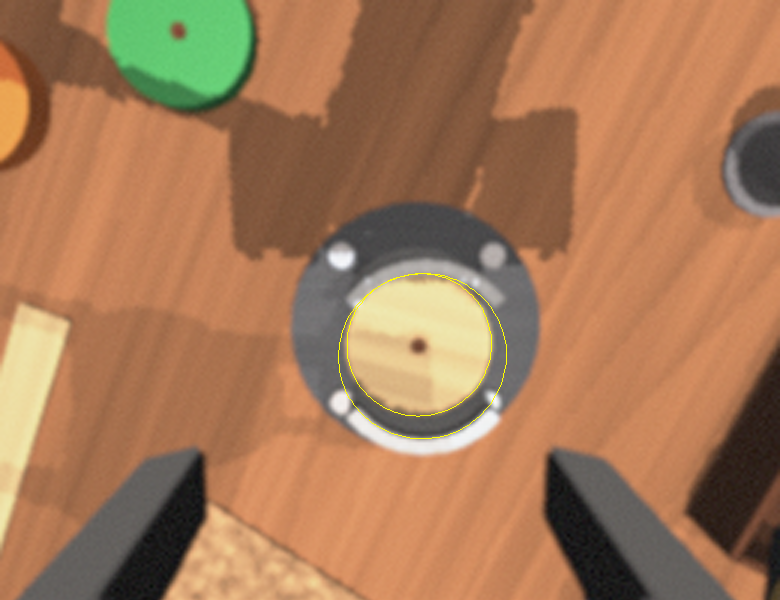

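The mid disc sits on its predicted circle, flat and centred, with its hole at (418,346). Next is a close look at the thin disc's stand from two opposite wrist yaws.

```bash
python3 - <<'E'
from fit import *
gripper_to(.094)
for i,y in enumerate((np.radians(76),np.radians(-104))):
    r.move_to([.59,-.302,.25],q(down(y))); r.hold(.2)
    c=vision.get_calibration('wrist'); im=vision.snapshot('wrist'); np.savez(f't{i}.npz',im=im,**c)
    cv2.imwrite(f'pics/t{i}.png',cv2.resize(im[120:250,170:340,::-1],None,fx=4.5,fy=4.5,interpolation=cv2.INTER_CUBIC))
print(telemetry.current_t(), telemetry.current_joints())
j0=telemetry.current_joints()
for t in(45,50,55,60):
  for yw in(-104,-95.5):
    R_=down(np.radians(yw),np.radians(t)); print(t,yw,inverse_kinematics(np.array([.59,-.056,.05])-R_.apply([0,0,.0175]),q(R_)))
E
```

```text
26.8083 [-5.78007156e-01  4.01265890e-01  1.26710923e+00  2.93031617e-05
  1.47316384e+00  1.23710811e+00]
45 -104 [-0.18456286  0.33679523  2.39606078  3.25631089  0.37802417 -1.63518025]
45 -95.5 [-0.31075594  0.33265058  2.40797518  2.74523157  0.40099889 -1.35604997]
50 -104 [-0.180034    0.39549451  2.47344474  3.22879704  0.60076606 -1.60141725]
50 -95.5 [-0.3272358   0.39287408  2.48809249  2.83512967  0.6211251  -1.46913802]
55 -104 [-0.17532881  0.48198037  2.55010859  3.21680931  0.85071093 -1.58082187]
55 -95.5 [-0.34443866  0.48318701  2.5683318   2.87555355  0.87281393 -1.54192163]
60 -104 [-0.1705716   0.60206808  2.62548123  3.21213315  1.13293091 -1.56380925]
60 -95.5 [-0.36192738  0.61139143  2.64864455  2.89090618  1.16172333 -1.60465107]
```

View pics/t0.png

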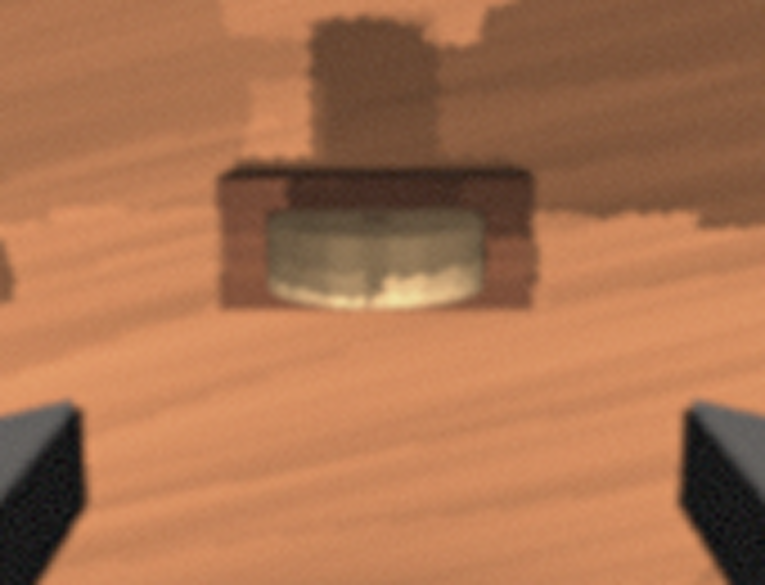

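View pics/t1.png

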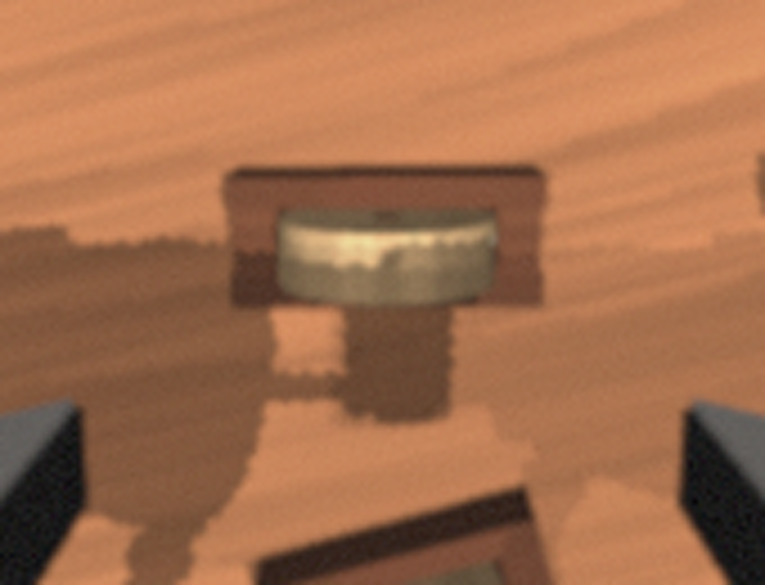

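```bash
python3 - <<'E'
from fit import *
for i,(L,Rr,t,b,dl,dr) in enumerate(((220,535,178,306,267,483),(228,545,180,305,278,495))):
    im,c=load(f't{i}.npz'); P=np.array([[L,t],[Rr,t],[Rr,b],[L,b]])/4.5+[170,120]
    W=unproj(P,.032,c); print('stand',W.mean(0).round(4), np.linalg.norm(W[0]-W[1]),np.linalg.norm(W[1]-W[2]))
    print(' disc equator ~',unproj(np.array([[dl,258],[dr,258]])/4.5+[170,120],.048,c).mean(0).round(4))
c0=None
for ctr in([.585,-.056],):
 for yw in(-104,-95,76,90,0,-30,30,150,180,-150):
  for t in(-45,-35,-28,28,35,45):
    R_=down(np.radians(yw),np.radians(t)); s=inverse_kinematics(np.array([*ctr,.05])-R_.apply([0,0,.0175]),q(R_))
    if s is not None and abs(s[3])<1.6: print(yw,t,np.round(s,2),'body dir',-R_.apply([0,0,1]).round(2))
E
```

```text
stand [ 0.5907 -0.3027  0.032 ] 0.09837753251562195 0.04105025447583651
 disc equator ~ [ 0.5923 -0.3038  0.048 ]
stand [ 0.5894 -0.3042  0.032 ] 0.09900557195571265 0.04009758606638321
 disc equator ~ [ 0.5878 -0.3037  0.048 ]
-104 -45 [-0.22  0.88  1.08  0.02  1.97  1.59] body dir [ 0.69 -0.17  0.71]
-104 -35 [-0.22  0.77  1.21  0.01  1.77  1.59] body dir [ 0.56 -0.14  0.82]
-104 -28 [-0.22  0.7   1.3   0.01  1.63  1.59] body dir [ 0.46 -0.11  0.88]
-104 28 [-0.2   0.27  2.14 -0.09  0.24  1.69] body dir [-0.46  0.11  0.88]
-95 -45 [-0.17  0.89  1.07 -0.07  1.97  1.48] body dir [ 0.7  -0.06  0.71]
-95 -35 [-0.18  0.78  1.2  -0.05  1.77  1.48] body dir [ 0.57 -0.05  0.82]
-95 -28 [-0.18  0.7   1.3  -0.05  1.63  1.48] body dir [ 0.47 -0.04  0.88]
-95 28 [-0.27  0.27  2.15  0.34  0.26  1.08] body dir [-0.47  0.04  0.88]
-95 35 [-0.29  0.27  2.26  1.49  0.12 -0.09] body dir [-0.57  0.05  0.82]
76 -28 [-0.2   0.27  2.14 -0.09  0.24 -1.45] body dir [-0.46  0.11  0.88]
76 28 [-0.22  0.7   1.3   0.01  1.63 -1.55] body dir [ 0.46 -0.11  0.88]
76 35 [-0.22  0.77  1.21  0.01  1.77 -1.55] body 
[... 1887 characters left out ...]
1 -2.35] body dir [0.29 0.5  0.82]
150 45 [ 0.15  0.73  1.42 -0.59  1.55 -2.28] body dir [0.35 0.61 0.71]
180 -45 [-0.61  0.65  1.62  0.62  1.43  2.26] body dir [-0.   -0.71  0.71]
180 -35 [-0.55  0.58  1.64  0.53  1.31  2.35] body dir [-0.   -0.57  0.82]
180 -28 [-0.49  0.53  1.66  0.45  1.24  2.44] body dir [-0.   -0.47  0.88]
180 35 [ 0.16  0.53  1.74 -0.69  1.1  -2.59] body dir [0.   0.57 0.82]
180 45 [ 0.24  0.6   1.73 -0.83  1.19 -2.43] body dir [0.   0.71 0.71]
-150 -45 [-0.47  0.78  1.33  0.4   1.72  2.06] body dir [ 0.35 -0.61  0.71]
-150 -35 [-0.43  0.68  1.41  0.34  1.57  2.09] body dir [ 0.29 -0.5   0.82]
-150 -28 [-0.4   0.62  1.46  0.29  1.46  2.12] body dir [ 0.23 -0.41  0.88]
```

The stand centre is about (0.590, -0.3035) and its slot runs at 76°. Plan: grip the 20 mm disc by its rim along the slot, lift it, tilt it 45° over the mat (yaw 0, body leaning to -y), touch it down, and release so it lies flat.

```bash
python3 - <<'E'
from fit import *
s=[.590,-.3036]; y=np.radians(-104)
r.move_to([*s,.13],q(down(y)))
g=r.move_l([*s,.0605],vel=.1,guard=8); print(g,telemetry.current_ee_pos())
if not g:
    gripper_to(.05,20); print('open',telemetry.current_opening(),telemetry.current_ee_pos(),telemetry.current_wrist_force())
    g=r.move_l([*s,.16],vel=.1); r.hold(.1); print(g,telemetry.current_opening())
    im=vision.snapshot('side'); cv2.imwrite('pics/s5.png',cv2.resize(im[90:210,200:360,::-1],(800,600),interpolation=cv2.INTER_CUBIC))
    im=vision.snapshot('wrist'); cv2.imwrite('pics/v5.png',cv2.resize(im[60:300,130:390,::-1],(650,600),interpolation=cv2.INTER_CUBIC))
print(telemetry.current_t())
E
```

```text
False [ 0.59064872 -0.30398774  0.06132622]
open 0.06526740913739287 [ 0.59011631 -0.30367025  0.06076436] [0.55563374 0.12389822 1.73022742]
False 0.06521598673882682
30.1
```

View pics/s5.png

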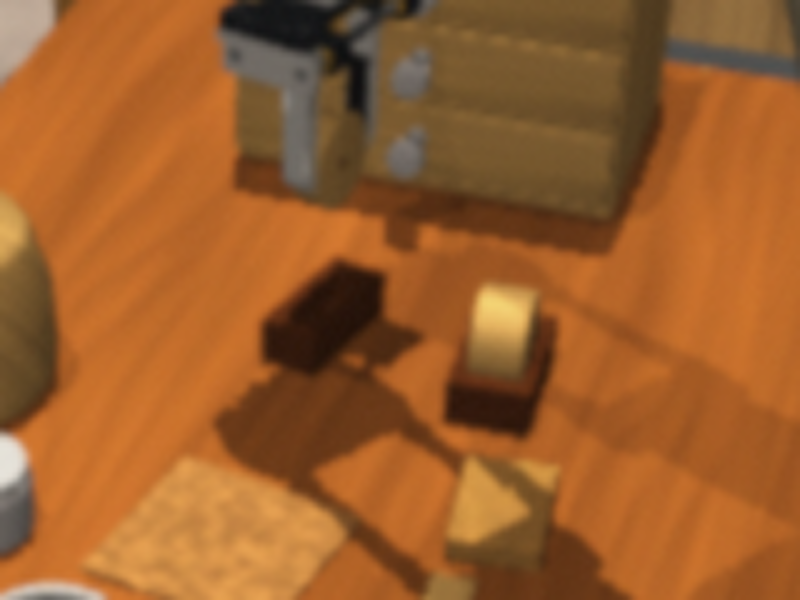

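View pics/v5.png

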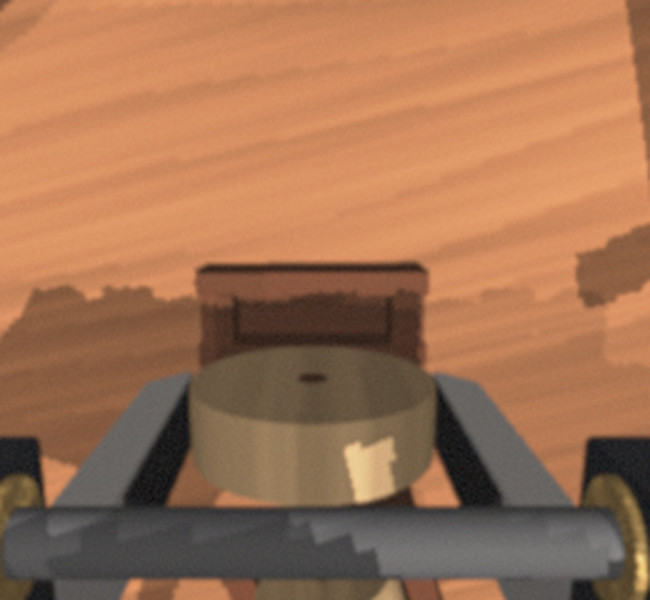

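The narrow disc is held by its rim and the stand is empty; the thick disc has not moved. Next I take it to the mat.

```bash
python3 - <<'E'
from fit import *
R_=down(0,np.radians(45)); ax=R_.apply([0,0,1])
tcp=lambda c: np.array(c)-ax*.0177
r.move_to(tcp([.583,-.046,.11]),q(R_)); r.hold(.2)
im=vision.snapshot('side'); cv2.imwrite('pics/s6.png',cv2.resize(im[100:220,160:320,::-1],(800,600),interpolation=cv2.INTER_CUBIC))
g=r.move_l(tcp([.583,-.046,.030]),vel=.06,guard=5); print(g,telemetry.current_ee_pos()+ax*.0177,telemetry.current_opening())
im=vision.snapshot('side'); cv2.imwrite('pics/s7.png',cv2.resize(im[120:240,160:320,::-1],(800,600),interpolation=cv2.INTER_CUBIC))
print(telemetry.current_t())
E
```

```text
True [ 0.58284056 -0.04585157  0.03264214] 0.06554237601394014
33.3833
```

View pics/s7.png

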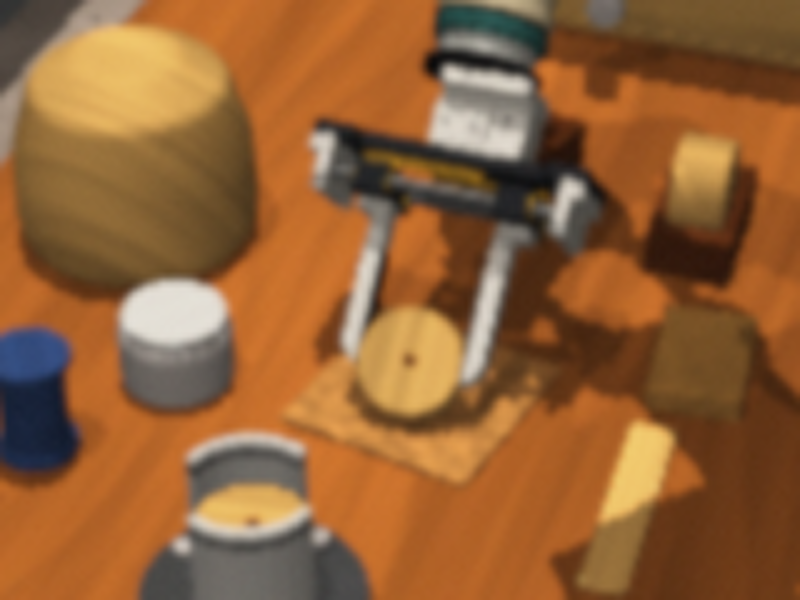

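The disc's lower edge touches the mat at the expected height, tilted about 45°. I'll release it, back off, and look.

```bash
python3 - <<'E'
from fit import *
R_=down(0,np.radians(45)); ax=R_.apply([0,0,1])
gripper_to(.094); r.hold(.3)
p=telemetry.current_ee_pos(); r.move_l(p-ax*.12,vel=.15)
r.move_to([.583,-.07,.25],q(down(np.radians(-2)))); r.hold(.2)
c=vision.get_calibration('wrist'); im=vision.snapshot('wrist'); np.savez('d0.npz',im=im,**c)
cv2.imwrite('pics/d0.png',cv2.resize(im[60:300,110:400,::-1],(725,600),interpolation=cv2.INTER_CUBIC))
for x in models.mark_of('disc_thin_center','wrist')+models.mark_of('disc_mid_center','wrist'): print(x)
for x in models.regions_of('disc_thin_center','wrist')+models.regions_of('disc_mid_center','wrist'):
    v,u=np.nonzero(x['pixels']); print(x['score'],u.mean(),v.mean(),len(u),unproj([[u.mean(),v.mean()]],.022,c))
print(telemetry.current_t())
E
```

```text
{'at': [0.728, -0.0285, -0.0018], 'score': 0.2}
0.72 255.36707317073171 166.50548780487804 1640 [[ 0.58247665 -0.06233937  0.022     ]]
0.97 82.77276326207442 10.921615201900238 1263 [[0.37006072 0.14511619 0.022     ]]
36.375
```

View pics/d0.png

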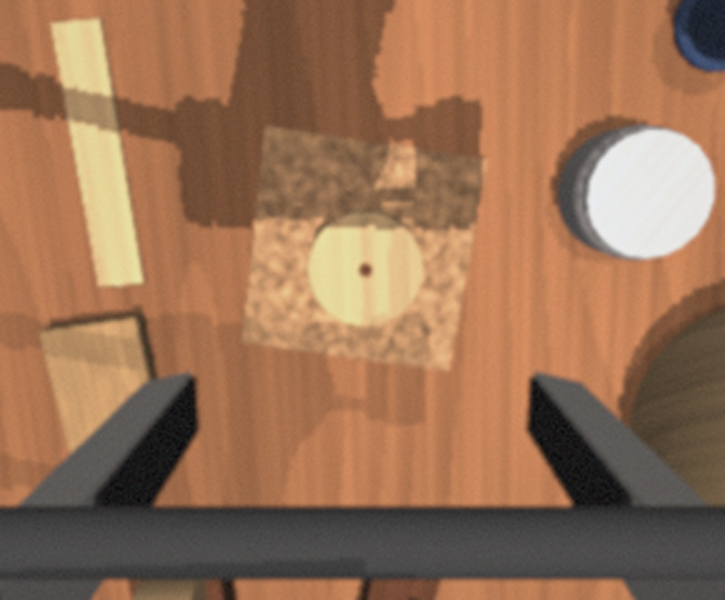

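The disc lies flat on the mat with its hole at (366,270). Taking it again by the rim.

```bash
python3 - <<'E'
from fit import *
im,c=load('d0.npz'); h=unproj([[366/2.5+110,270/2.5+60]],.023,c)[0]; print(h)
m=[float(h[0]+.5825)/2, float((h[1]-.0623)/2)]; print(m)
r.move_to([*m,.12],q(down(0))); r.move_l([*m,.045],vel=.12,guard=10); g=r.move_l([*m,.0315],vel=.05,guard=8); r.hold(.1)
z=telemetry.current_ee_pos(); gripper_to(.05,20); z1=telemetry.current_ee_pos(); print(g,z,z1,telemetry.current_opening())
r.move_l([*m,.20],vel=.15)
r.move_to([.607,.1533,.20],q(down(np.radians(24.5)))); r.move_l([.607,.1533,.165],vel=.08); r.hold(.3)
p=telemetry.current_ee_pos(); T=rot(telemetry.current_tool_rot()); c=vision.get_calibration('wrist'); im=vision.snapshot('wrist')
print(p,'expected hole px',(proj(p+T.apply([0,0,z1[2]-.023]),c)-[130,60])*3,telemetry.current_opening())
o=cv2.resize(im[60:300,130:390,::-1],None,fx=3,fy=3,interpolation=cv2.INTER_CUBIC)
x=(.607,.1533)
for P in(circ(*x,.012,.065),circ(*x,.092,.0415),circ(*x,.092,.0355)): cv2.polylines(o,[np.int32((proj(P,c)-[130,60])*3+1)],True,(0,255,255),1)
cv2.imwrite('pics/v8.png',o[:600])
im=vision.snapshot('side'); cv2.imwrite('pics/s8.png',cv2.resize(im[130:250,140:300,::-1],(800,600),interpolation=cv2.INTER_CUBIC))
print(telemetry.current_t())
E
```

```text
[ 0.58389071 -0.06440819  0.023     ]
[0.583195354707924, -0.06335409383272651]
False [ 0.58327716 -0.06335878  0.03150085] [ 0.58323358 -0.06335575  0.03159696] 0.06546754305584378
[0.60724064 0.15340453 0.16550312] expected hole px [[372.97468297 505.86600872]] 0.06595386158342349
41.95
```

View pics/v8.png

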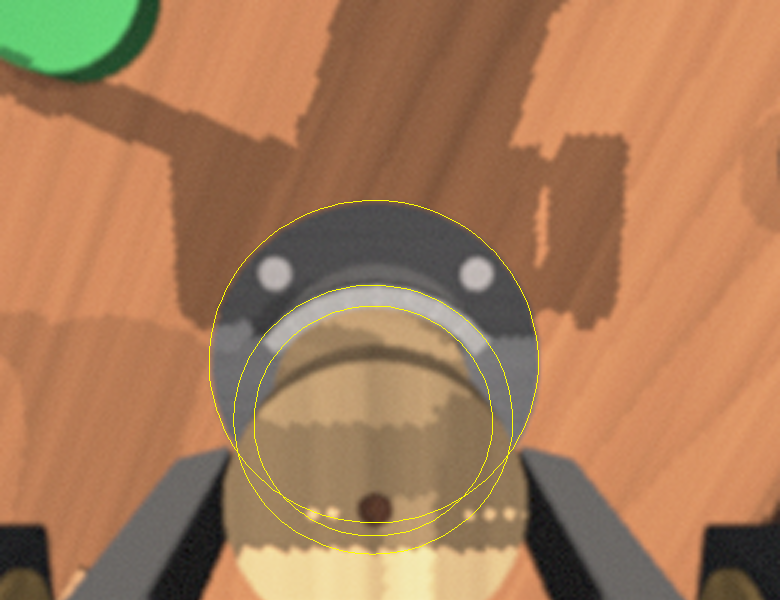

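View pics/s8.png

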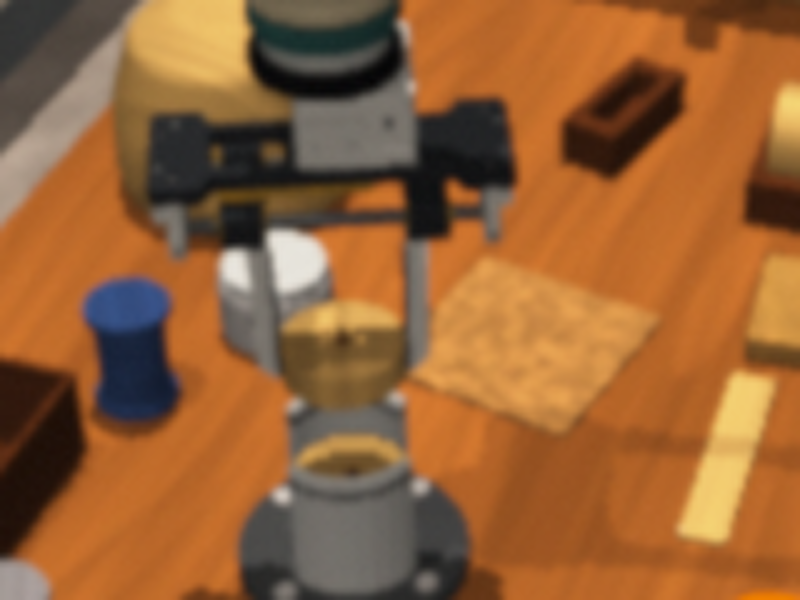

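The disc is level and its hole is within 1–2 enlarged pixels of where it should be. Lowering it; seating is expected at TCP z≈0.0925.

```bash
python3 - <<'E'
from fit import *
g=r.move_l([.607,.1533,.112],vel=.06,guard=8); print(g,telemetry.current_ee_pos())
if not g:
    g=r.move_l([.607,.1533,.0905],vel=.03,guard=6); r.hold(.2); p=telemetry.current_ee_pos(); print(g,p,telemetry.current_wrist_force(),telemetry.current_opening())
    if g and abs(p[2]-.0925)<.002:
        gripper_to(.08); r.move_l([.607,.1533,.22],vel=.15); r.move_to([.59,.145,.27],q(down(np.radians(24.5)))); r.hold(.2)
        c=vision.get_calibration('wrist'); im=vision.snapshot('wrist')
        o=cv2.resize(im[60:300,130:390,::-1],None,fx=3,fy=3,interpolation=cv2.INTER_CUBIC); x=(.607,.1533)
        for P in(circ(*x,.084,.033),circ(*x,.092,.0355)): cv2.polylines(o,[np.int32((proj(P,c)-[130,60])*3+1)],True,(0,255,255),1)
        cv2.imwrite('pics/v9.png',o[:600])
        im=vision.snapshot('side'); cv2.imwrite('pics/s9.png',cv2.resize(im[180:270,160:280,::-1],(800,600),interpolation=cv2.INTER_CUBIC))
        im=vision.snapshot('top'); cv2.imwrite('pics/t9.png',cv2.resize(im[:,:,::-1],(800,600),interpolation=cv2.INTER_CUBIC))
print(telemetry.current_t())
E
```

```text
False [0.60739671 0.15336452 0.11239096]
True [0.60665179 0.15324664 0.09213782] [ 0.83817571 -0.83473427  3.2327162 ] 0.06559105001983491
45.9583
```

```bash
ls pics/*9.png
```

```text
pics/s9.png
pics/t9.png
pics/v9.png
```

View pics/v9.png

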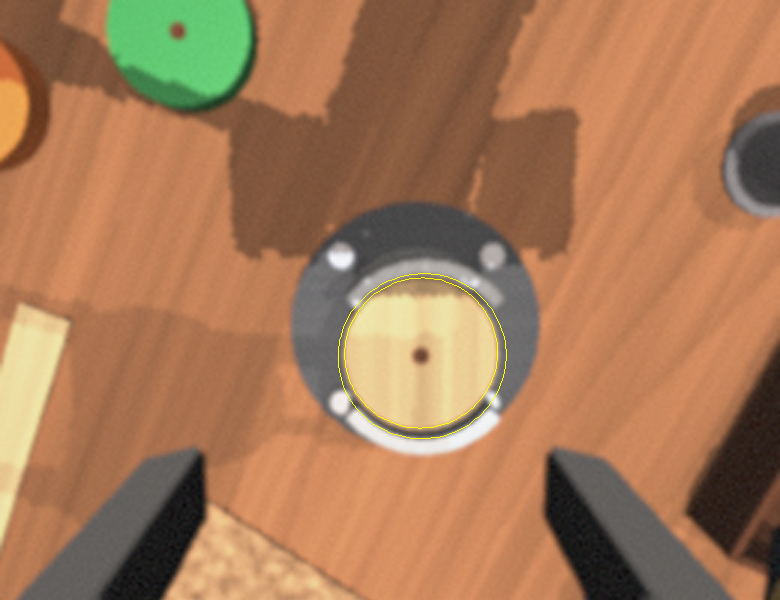

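View pics/s9.png

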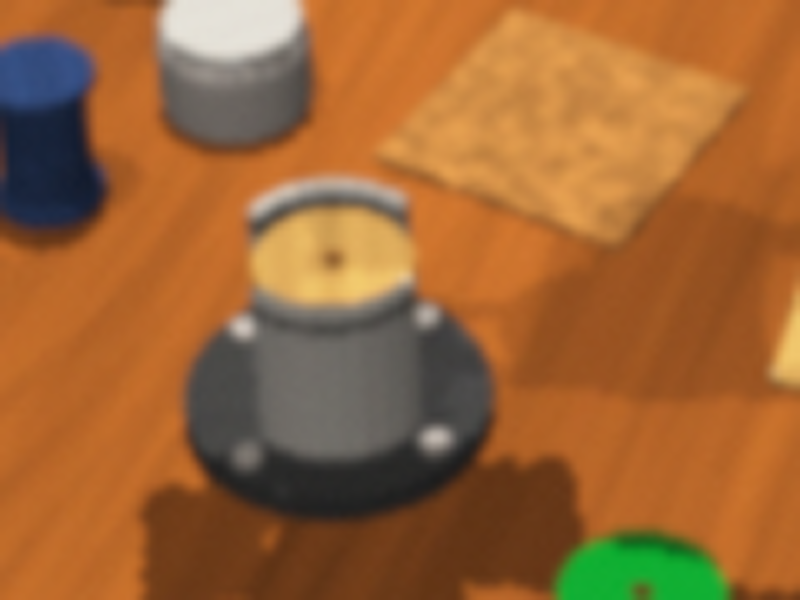

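View pics/t9.png

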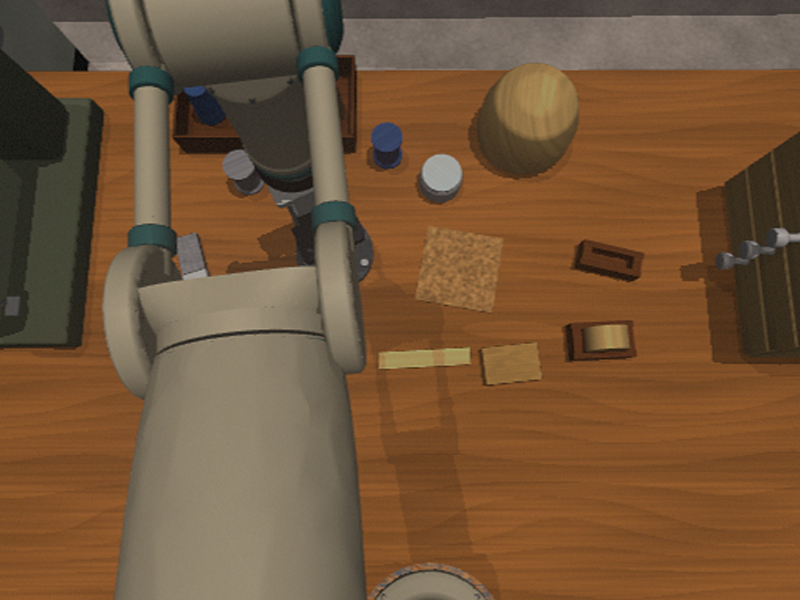

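The disc fills its predicted circle at z=0.084, with its hole at (420,355), level and just below the rim. The thick disc is still in its stand at (601,340) and the bystanders in view have not moved. Handing in.

```bash
python3 - <<'E'
from plant import r, telemetry
print(telemetry.current_t(), r.sign_off())
E
```

```text
the job is handed in; nothing more can be done
45.9583 None
```

The stack is built to the black line, and I handed the job in at about 46 s of the 72 s allowed. `r.sign_off()` gives no verdict, so this rests on my own checks.

- **28 mm disc:** I took the pale wood disc from the table by its rim and lowered it in the slots onto the bottom disc. It touched down at TCP z=0.0651 m against 0.065 m expected, and I released it there. The picture afterwards showed it flat and centred.
- **20 mm disc:** I lifted it from its stand by the rim, tilted it about 45° and laid it flat on the mat. I then took it again by the rim and lowered it onto the stack. It touched down at 0.0921 m against 0.0925 m expected.

**Last checks:**
- The wrist picture shows the top disc on its predicted outline at 72 mm above the tube floor, about 1 mm or less off the axis.
- The side picture shows it lying level, just below the rim.
- The 36 mm disc is still in its stand. The bystanders I could see are in place; the arm partly hid the felt brush in the last top view.
- The gripper was clear of everything.

No final check failed. On the first approach to the tube the arm had not settled and read 2 mm off, so I let it settle and measured again before lowering.

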